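# Pull the gripped fuse carrier from the sloping test console

### The job

On the sloping test console, find the fuse carrier with the tall flat finger grip, pull it out of its socket against its spring catch, lower it into the open parts bin and let go. Do not throw it or drop it from high above the bin, leave the two low caps plugged in, and leave the other things on the bench where they are.

Things in the scene. Friction and masses are not known exactly. Their poses are not given: they have to be found in the camera images.
- console: Fixed test console: a wedge with a 150 x 270 mm grey panel sloping at 30 deg, low at its front (its -x), which is turned away from the robot. Origin on the bench below the panel middle; y along the panel, z up. The face is 85 mm over the origin, 122 mm at the top edge; outward normal (-0.5, 0, 0.866). Socket mouths at x = 13, z = 92, y = -80, 0, 80 mm; plug order varies.
- carrier: Fuse carrier to pull, black, 30-65 g: flange 30 x 34 x 4 mm; on it a flat finger grip 30 mm along x, 12 mm thick along y, z = 4 to 38 mm; shank 16 x 20 mm below, to z = -28 mm. Origin: middle of the flange's underside, on the panel face while plugged. z out along the plug's axis (panel normal), y along the panel, x up the slope. Total length 66 mm.
- carrier_grip (a point): Point in the finger grip, z = +28 mm of the carrier (10 mm below the grip's top); axes as the carrier's. A sprung nose in the socket wall catches in a notch of the shank: pulled straight along z it takes about 6 to 15 N at its peak in the first 6 mm, then about 5 N of rubbing up to 15 mm; the shank is clear at 28 mm.
- carrier_mid (a point): Middle of the carrier's length, z = +5 mm of the carrier; axes as the carrier's.
- cap_round: Low round cap plugged into another socket, to be left alone: 30 mm diameter, black, 18 mm high over the panel. Origin and axes as the carrier's.
- cap_square: Low square cap plugged into the third socket, to be left alone: 28 x 32 mm, black, 16 mm high over the panel. Origin and axes as the carrier's.
- bin: Open parts bin, fixed to the bench: 170 mm along x, 130 mm along y, 60 mm high, walls and floor 4 mm. Origin: centre of its underside, z up. Its yaw varies.
- mouse: Round black pointing device lying on the bench, 64 mm across, 36 mm high, loose. Origin at the centre of its underside.
- meter: Hand meter lying on its back on the bench, 170 mm along its x, 85 mm along y, 36 mm high (46 mm at its dial), loose. Origin at the centre of its underside.
- jar: Small jar standing on the bench, 52 mm diameter, 60 mm high, loose. Origin at the centre of its underside.

How it is judged:
On the way:
1. the carrier is pulled clear of its socket (origin more than 40 mm from where it started), held in the fingers (distance of carrier from where it was at the start of the episode above 0.04 m and contact force between the fingers and carrier above 1 N), for 0.1 s.
At the end, for the whole second after the job is handed in: The carrier lies at rest inside the bin (its middle between the bin's walls and less than 45 mm above the bin's underside), and both caps are still plugged in (moved less than 5 mm); mouse, meter and jar are within 30 mm of where they were (x of carrier_mid in the frame of bin between -0.081 and 0.081 m and y of carrier_mid in the frame of bin between -0.061 and 0.061 m and z of carrier_mid in the frame of bin below 0.045 m and linear speed of carrier below 0.03 m/s and distance of each of cap_round, cap_square from where it was at the start of the episode below 0.005 m and distance of each of mouse, meter, jar from where it was at the start of the episode below 0.03 m); the robot touches nothing.
It fails at once if a cap is pulled or knocked out (moved more than 5 mm) (distance of any of cap_round, cap_square from where it was at the start of the episode above 0.005 m).
It fails at once if the mouse, the meter or the jar is shifted more than 30 mm (distance of any of mouse, meter, jar from where it was at the start of the episode above 0.03 m).
It fails at once if the carrier is thrown, or dropped from high above the bin (faster than 1.2 m/s) (linear speed of carrier above 1.2 m/s).
It also fails if it takes over 40 s, if anything falls off the work surface, if the arm or the gripper's body presses on something with over 40 N, if the wrist force passes 120 N, or if a joint passes its speed limit or range.

### The arm

A 6-joint arm with a two-finger parallel gripper is mounted at the origin on the work surface. World frame = base frame: x ahead of the robot, y to its left, z up, the work surface at z = 0. Lengths are in m, angles in rad, forces in N, time in s.
With the tool pointing down it reaches from about 0.35 to 0.8 m from the base axis. Payload 7.3 kg.
Tool frame: the origin (TCP) lies midway between the tips of the shut fingers; the grasp point (between the pads) lies 19 mm behind it; z points along the fingers, y is the line along which they close (so a half turn about z gives the same grasp; the last joint's range is limited). The gripper opens to 85 mm and grips with 20 to 120 N. Pads are 22 mm wide; open, the fingers measure 114 mm over their backs; the gripper's body (76 mm by 85 mm) begins 54 mm behind the grasp point. The pads swing forward as they close: fully open they stand 13 mm farther back than shut.
Start: joints at [0.971, 0.342, 1.524, -0, 1.275, -0.146], TCP at [0.23, 0.472, 0.231] pointing down, gripper open.
Joint ranges: [-2.53, 2.53], [-0.77, 2.02], [0.04, 2.7], [-1, 4.14], [0.28, 2.66], [-3.11, 3.11]. Speed limits (rad/s): [2.57, 2.57, 3.14, 3.14, 3.14, 3.14].

### API

Orientations are given as a unit quaternion [x, y, z, w].
In Python, from workcell import r, get_image, camera_model gives the robot as it stands (r), with the cameras as plain functions. Calls block until the motion is done:
- r.reach(position, orientation): joint-space move of the TCP to a pose.
- r.move_straight(position, orientation=None, speed=0.15, max_force=None): straight line of the TCP; orientation=None keeps the orientation; speed is the mean speed in m/s. With max_force (N) it stops when the force on the tool has changed by that much, and returns True; else False.
- r.movej(angles): joint-space move.
- r.command_gripper(opening, force=None): finger opening in m; force is the grip in N (None keeps the last); returns when the fingers have stopped.
- r.hold(seconds).
- r.solve_ik(position, orientation): joint angles nearest the present ones, or None.
- r.read_state(): the state.
- get_image(name): name is "scene" or "top" or "wrist"; returns the picture (400x640x3 uint8, red, green, blue); there is no depth.
- camera_model(name): a dict with "K" (3x3 intrinsics, pixels), "R" (3x3) and "t" (3): a world point X has camera coordinates R X + t; the wrist camera has in their place "tool_from_camera" (4x4, takes a point from camera to tool coordinates, whose origin is the TCP and whose axes are the flange's). Camera axes: x right, y down, z forward; pixel columns grow to the right and rows downward; lengths in m; the calibration is good to about 2 mm. The wrist camera is an equidistant fisheye: a pixel r from the principal point sees the ray r / f radians off the axis. A picture is of the moment at which its call begins: read the wrist's pose just before it. camera_model takes no time and is no camera call.
A pose or a line that the arm cannot do raises r.PlanningError and nothing moves.
- r.finish_job(): hands the job in; it is judged then, once.
The state is a dict: "time_s": time; "joint_positions": joint angles; "dq": joint speeds; "tau": joint torques, N m; "eef_pos": TCP position; "eef_rot": TCP orientation; "contact_force": force on the tool from outside, world axes, zero at the start; "torque": the same for the moment, N m; "grip_width": finger opening in m; "grip_force": force on a finger pad.
Only numpy, scipy, OpenCV 4.12 (cv2) and the standard library are available. Lean on these libraries where they do the work, as an engineer would, in place of code of your own. Each camera call takes 0.05 s, during which the arm holds its last target. There are 200 camera calls.

## Working session

There is one attempt and no reset: what is moved stays moved. The work goes in short steps, each a Python script; the robot and the scene stay as the last script left them, time stands still between calls to the robot, and variables do not carry over. Pictures are saved under pics/ and viewed, at most 10 in all, crops included, and the job is handed in when it is done.

```bash
mkdir -p pics; ls; python3 - <<'E'
from workcell import r, get_image, camera_model
import cv2,numpy as np
np.set_printoptions(precision=4,suppress=True)
for n in("scene","top","wrist"):
    cv2.imwrite(f"pics/{n}0.png",get_image(n)[:,:,::-1]); print(n,camera_model(n))
print(r.read_state())
E
```

```text
pics
workcell.py
scene {'K': array([[395.6322,   0.    , 322.5148],
       [  0.    , 395.6322, 198.0643],
       [  0.    ,   0.    ,   1.    ]]), 'R': array([[-0.2605,  0.9654,  0.0111],
       [ 0.6754,  0.1905, -0.7124],
       [-0.6899, -0.1781, -0.7017]]), 't': array([ 0.1727, -0.3228,  1.2251])}
top {'K': array([[409.8271,   0.    , 312.862 ],
       [  0.    , 409.8271, 202.307 ],
       [  0.    ,   0.    ,   1.    ]]), 'R': array([[ 0.0293, -0.9996,  0.0026],
       [-0.9946, -0.0294, -0.0996],
       [ 0.0996,  0.0004, -0.995 ]]), 't': array([-0.0205,  0.6043,  0.8177])}
wrist {'K': array([[309.7069,   0.    , 322.3135],
       [  0.    , 309.7069, 201.4688],
       [  0.    ,   0.    ,   1.    ]]), 'tool_from_camera': array([[ 0.0013, -0.9472, -0.3208,  0.0829],
       [ 1.    ,  0.001 ,  0.0009, -0.0006],
       [-0.0005, -0.3208,  0.9472, -0.144 ],
       [ 0.    ,  0.    ,  0.    ,  1.    ]])}
{'time_s': 0.15, 'joint_positions': array([ 0.971 ,  0.3426,  1.5248,  0.    ,  1.2754, -0.146 ]), 'dq': array([ 0.0011, -0.0022, -0.0046, -0.0004,  0.0009,  0.0004]), 'tau': array([  0.0018, -43.3908, -24.6147,  -0.0002,   0.0058,   0.    ]), 'eef_pos': array([0.23  , 0.4716, 0.2308]), 'eef_rot': array([ 0.225 ,  0.9744, -0.0005, -0.0002]), 'contact_force': array([ 0.6485, -0.2367, -0.0839]), 'torque': array([-0.0141, -0.0314, -0.0207]), 'grip_force': 0.0, 'grip_width': 0.08565781240182177}
```

View pics/scene0.png

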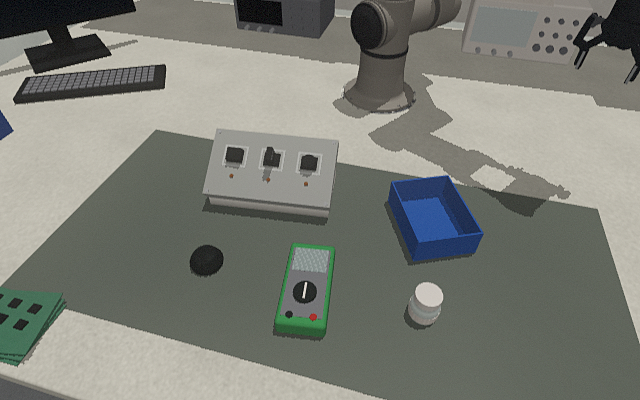

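View pics/top0.png

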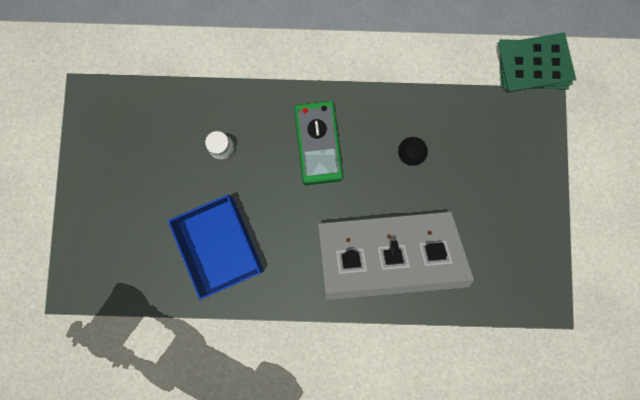

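The carrier with the tall grip is in the middle socket, at scene (270,157) and top (393,250). The caps are on either side, and the bin is at top (217,247). I'll zoom in on the console in both views.

```bash
python3 - <<'E'
import cv2,numpy as np
a=cv2.imread("pics/scene0.png")[120:225,195:345]; b=cv2.imread("pics/top0.png")[200:305,315:475]
z=lambda i:cv2.resize(i,None,fx=5,fy=5,interpolation=cv2.INTER_CUBIC)
cv2.imwrite("pics/zs.png",z(a));cv2.imwrite("pics/zt.png",z(b))
E
```

```text
(no output)
```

View pics/zs.png

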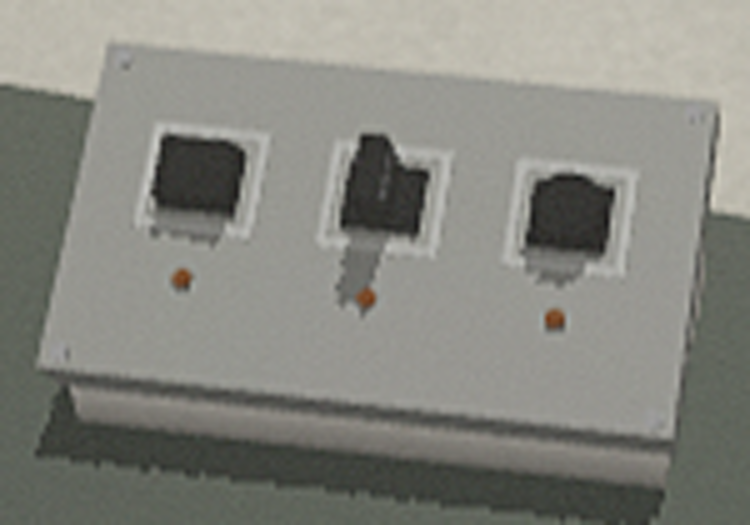

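View pics/zt.png

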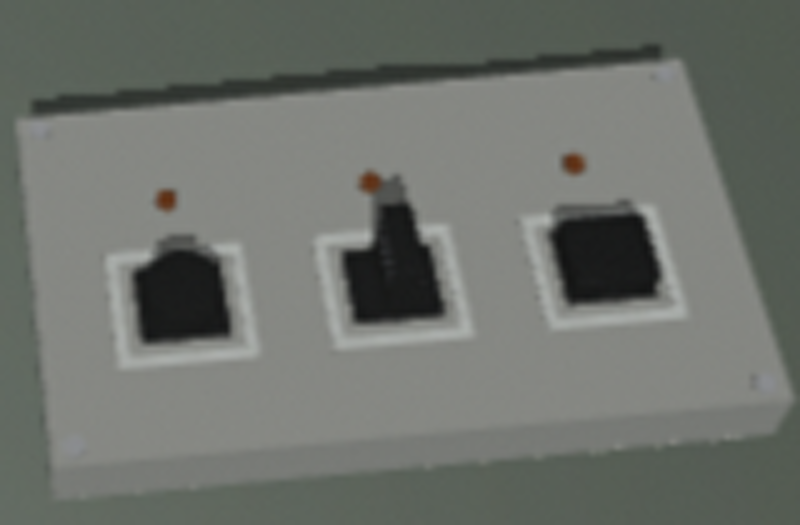

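```bash
cat >h.py <<'E'
from workcell import r, get_image, camera_model
import cv2,numpy as np
from scipy.optimize import least_squares
from scipy.spatial.transform import Rotation as R
np.set_printoptions(precision=4,suppress=True)
C={n:camera_model(n) for n in("scene","top")}
P={n:c["K"]@np.c_[c["R"],c["t"]] for n,c in C.items()}
def tri(s,t):
    X=cv2.triangulatePoints(P["scene"],P["top"],np.float64(s).T,np.float64(t).T); return (X[:3]/X[3]).T
def proj(n,X):
    q=np.c_[np.atleast_2d(X),np.ones(len(np.atleast_2d(X)))]@P[n].T; return q[:,:2]/q[:,2:]
Z=lambda u,o:(np.float64(u)+.5)/5-.5+o
E
cat >fit.py <<'E'
from h import *
s=Z([(108,42),(718,102),(670,440),(38,370),(125,64),(697,118),(67,354),(657,425),(181,278),(366,298),(554,319),(342,138),(452,152),(437,257),(318,244)],[195,120])
t=Z([(795,400),(52,468),(17,120),(682,60),(765,381),(75,447),(664,76),(38,130),(574,163),(370,182),(167,200),(473,335),(337,350),(315,236),(450,225)],[315,200])
X=tri(s,t); print(X)
# model: panel corners; sign of console y found from scene-left = low world y = console +y
s3=np.sqrt(3)/2
M=np.array([(75*s3,135,122.),(75*s3,-135,122),(-75*s3,-135,47.5),(-75*s3,135,47.5)])/1e3
f=lambda p:np.array([[np.cos(p[2]),-np.sin(p[2]),0],[np.sin(p[2]),np.cos(p[2]),0],[0,0,1]])
res=lambda p,m,s_,t_:np.r_[(proj("scene",m@f(p).T+[p[0],p[1],p[3]])-s_).ravel(),(proj("top",m@f(p).T+[p[0],p[1],p[3]])-t_).ravel()]
q=least_squares(res,[X[:4,0].mean(),X[:4,1].mean(),np.pi,0],args=(M,s[:4],t[:4])); print("console",q.x,np.round(q.fun,1))
# socket middle check
c=X[11:15].mean(0);print("socket frame middle tri",c,"model",f(q.x)@[.013,0,.092]+[q.x[0],q.x[1],q.x[3]])
n=np.linalg.svd(X-X.mean(0))[2][2];print("normal tri",n*np.sign(n[2]),"model",f(q.x)@[-.5,0,s3])
bs=[(389,183),(447,176),(482,232)];bt=[(264,270),(200,299),(169,220)]
B=tri(bs,bt);print("bin",B, np.linalg.norm(B[0]-B[1]),np.linalg.norm(B[1]-B[2]))
np.save("con.npy",q.x)
# overlay
T=f(q.x)@np.array([[s3,0,-.5],[0,1,0],[.5,0,s3]]);o=f(q.x)@[.013,0,.092]+[q.x[0],q.x[1],q.x[3]]
box=np.array([(x,y,z) for z in(.004,.038) for x,y in((-.015,-.006),(.015,-.006),(.015,.006),(-.015,.006))])
W=box@T.T+o; ims=[]
for n,(u,v) in(("scene",(195,120)),("top",(315,200))):
    im=cv2.resize(cv2.imread(f"pics/{n}0.png")[v:v+110,u:u+150],None,fx=5,fy=5)
    p=((proj(n,W)-[u,v]+.5)*5-.5).astype(int)
    for k in(0,4): cv2.polylines(im,[p[k:k+4]],True,(0,255,255),1)
    cr=((proj(n,M@f(q.x).T+[q.x[0],q.x[1],q.x[3]])-[u,v]+.5)*5-.5).astype(int);cv2.polylines(im,[cr],True,(0,0,255),1)
    ims.append(im[100:420,200:560])
cv2.imwrite("pics/ov.png",np.hstack(ims))
E
python3 fit.py
```

```text
[[ 0.4636 -0.2976  0.1234]
 [ 0.4314 -0.0293  0.1225]
 [ 0.5602 -0.0148  0.0466]
 [ 0.5922 -0.2828  0.0461]
 [ 0.4694 -0.2884  0.1176]
 [ 0.4384 -0.0372  0.1175]
 [ 0.5848 -0.273   0.0514]
 [ 0.5561 -0.0225  0.0494]
 [ 0.5486 -0.2322  0.0727]
 [ 0.5388 -0.1527  0.0724]
 [ 0.5295 -0.0735  0.072 ]
 [ 0.4823 -0.1833  0.1086]
 [ 0.4756 -0.1347  0.1061]
 [ 0.5171 -0.1291  0.0827]
 [ 0.5227 -0.1807  0.0826]]
console [ 0.5118 -0.1561  3.2599  0.    ] [ 0.2  0.5 -0.3  0.1  0.4 -0.2 -0.2 -0.5 -0.   0.1  0.1 -0.   0.  -0.2
 -0.1 -0. ]
socket frame middle tri [ 0.4994 -0.157   0.095 ] model [ 0.4989 -0.1577  0.092 ]
normal tri [0.4988 0.0622 0.8645] model [0.4965 0.059  0.866 ]
bin [[0.4649 0.0914 0.0574]
 [0.4053 0.2127 0.056 ]
 [0.5578 0.2821 0.0611]] 0.13518765360267876 0.1676518259788919
```

View pics/ov.png

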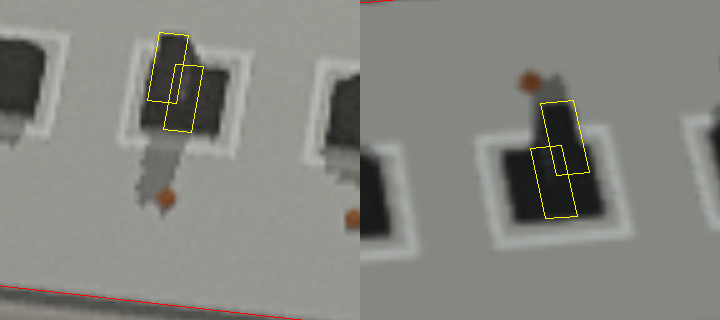

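The model overlay fits the grip in both views to within about 1 px. The triangulated panel height, normal and bin size (135 x 168 mm, rim at 0.058) agree with the text. Next I move to the pre-grasp and verify with the wrist camera.

```bash
cat >>h.py <<'E'
p=np.load("con.npy"); Rc=R.from_euler("z",p[2]).as_matrix(); s3=np.sqrt(3)/2
T=Rc@np.array([[s3,0,-.5],[0,1,0],[.5,0,s3]]); O=Rc@[.013,0,.092]+[p[0],p[1],0]; N=T[:,2]
def quats(y,z): return [R.from_matrix(np.c_[np.cross(k*y,z),k*y,z]).as_quat() for k in(1,-1)]
G=quats(T[:,1],-N)
BC=np.array([.5114,.1868]); a=np.arctan2(.0694,.1525)
D=[q for w in((np.cos(a),np.sin(a),0),(-np.sin(a),np.cos(a),0)) for q in quats(np.array(w),np.array([0,0,-1.]))]
E
python3 - <<'E'
from h import *
for q in G:
    for d in(.009,.06,.13): print(r.solve_ik(O+N*d,q))
for q in D: print("bin",r.solve_ik([*BC,.06],q))
print("via",r.solve_ik([.48,.05,.33],[0.225,.9744,0,0]))
E
```

```text
[-0.321   0.7708  1.2743 -0.2143  1.5778  1.1828]
[-0.3054  0.7681  1.146  -0.209   1.709   1.1693]
[-0.2856  0.7882  0.9354 -0.2091  1.8993  1.148 ]
[-0.321   0.7708  1.2743 -0.2143  1.5778 -1.9588]
[-0.3054  0.7681  1.146  -0.209   1.709  -1.9723]
[-0.2856  0.7882  0.9354 -0.2091  1.8993 -1.9936]
bin [ 0.2094  0.571   1.6815 -0.      0.8891 -0.2176]
bin [ 0.2094  0.571   1.6815 -0.      0.8891  2.9239]
bin [ 0.2094  0.571   1.6815 -0.      0.8891 -1.7884]
bin [ 0.2094  0.571   1.6815 -0.      0.8891  1.3531]
via [-0.0552  0.202   1.4451 -0.      1.4945 -1.1721]
```

```bash
python3 - <<'E'
from h import *
r.reach([.5,.05,.33],D[3])
r.reach(O+N*.13,G[0]); r.command_gripper(.05,40)
r.move_straight(O+N*.075,speed=.15)
s=r.read_state(); im=get_image("wrist")
w=camera_model("wrist"); A=np.eye(4);A[:3,:3]=R.from_quat(s["eef_rot"]).as_matrix();A[:3,3]=s["eef_pos"]
V=np.linalg.inv(A@w["tool_from_camera"])
def pw(X):
    c=np.c_[X,np.ones(len(X))]@V[:3].T; h=np.hypot(c[:,0],c[:,1]); th=np.arctan2(h,c[:,2])
    return w["K"][[0,1],2]+309.7069*(th/h)[:,None]*c[:,:2]
box=np.array([(x,y,z) for z in(.004,.038) for x,y in((-.015,-.006),(.015,-.006),(.015,.006),(-.015,.006))])@T.T+O
q=(pw(box)).astype(int); im=im[:,:,::-1].copy(); raw=im.copy()
for k in(0,4): cv2.polylines(im,[q[k:k+4]],True,(0,255,255),1)
c=q.mean(0).astype(int); print(q,s["eef_pos"]-O-N*.075,s["time_s"])
x0,y0=max(c[0]-100,0),max(min(c[1]-90,220),0)
cv2.imwrite("pics/w1.png",cv2.resize(np.hstack([raw[y0:y0+180,x0:x0+200],im[y0:y0+180,x0:x0+200]]),None,fx=2,fy=2))
E
```

```text
[[313 193]
 [313 230]
 [329 230]
 [329 193]
 [311 209]
 [312 251]
 [330 251]
 [330 209]] [ 0.0004 -0.0001  0.0006] 3.9333
```

View pics/w1.png

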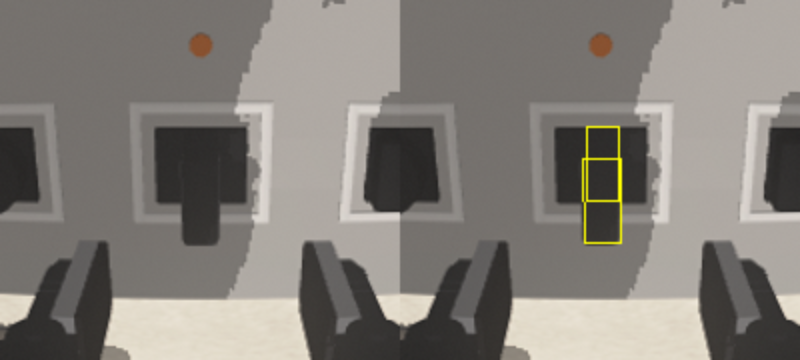

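The wrist view shows the grip midway between the fingers at about (200,200) in the crop. The projected model lies on it within about 1–2 px, so I grasp and pull.

```bash
python3 - <<'E'
from h import *
print("touch",r.move_straight(O+N*.010,speed=.08,max_force=12))
r.command_gripper(0,80); s=r.read_state(); print(s["grip_width"],s["grip_force"],s["contact_force"],(s["eef_pos"]-O)@T)
if s["grip_width"]<.009 or s["grip_width"]>.016: raise SystemExit("bad grip")
r.move_straight(O+N*.05,speed=.04); s=r.read_state(); print(s["grip_width"],s["contact_force"])
r.move_straight(O+N*.12,speed=.12); s=r.read_state(); print(s["grip_width"],s["grip_force"],s["eef_pos"],s["time_s"])
im=[get_image(n)[:,:,::-1] for n in("wrist","scene")]
cv2.imwrite("pics/w2.png",np.vstack([im[0][110:390,120:520],im[1][60:260,150:550]]))
E
```

```text
touch False
0.01099701913409381 78.5640549659729 [1.3148 5.2927 3.5513] [-0.0001 -0.0007  0.0105]
0.010493917855556537 [-0.9719 -0.5792 -1.7708]
0.010978407860076393 79.40335392951965 [ 0.5581 -0.1505  0.1952] 7.2583
```

View pics/w2.png

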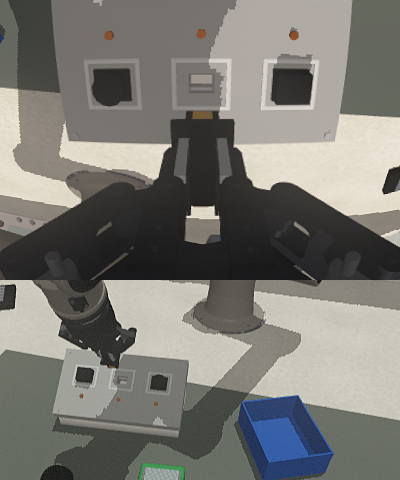

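The wrist and scene views show the carrier in the fingers, its socket open at (202,82), and both caps still plugged in. Now I carry it to the bin.

```bash
python3 - <<'E'
from h import *
e=r.read_state()["eef_pos"]; r.move_straight(e+[0,0,.08],speed=.15)
r.reach([*BC,.24],D[3]); s=r.read_state(); print(s["grip_width"],s["grip_force"])
print("touch",r.move_straight([*BC,.052],speed=.1,max_force=8)); s=r.read_state(); print(s["eef_pos"],s["contact_force"])
r.command_gripper(.04); r.hold(.3)
r.move_straight([*BC,.25],speed=.15); r.hold(.3)
s=r.read_state(); print(s["eef_pos"],s["grip_width"],s["time_s"],s["contact_force"])
im=[get_image(n)[:,:,::-1] for n in("wrist","scene")]
cv2.imwrite("pics/w3.png",np.vstack([im[0][60:340,120:520],im[1][100:340,200:600]]))
E
```

```text
0.010792355800537452 79.34473872184753
touch False
[0.5117 0.1869 0.0525] [ 1.021  -0.3528 -1.0213]
[0.5113 0.1868 0.2497] 0.040222709557233886 13.8167 [0.9467 0.0817 0.6885]
```

View pics/w3.png

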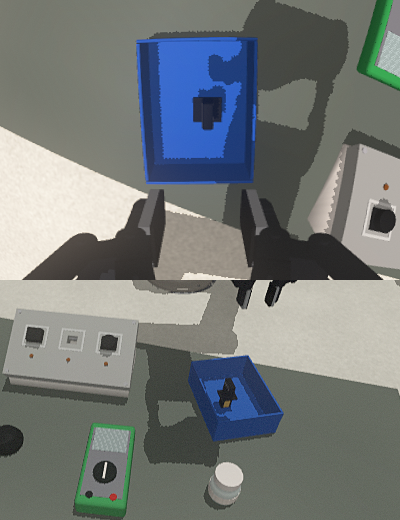

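The carrier stands on its shank in the middle of the bin, at wrist crop (207,110). Standing puts its middle at about 37 mm, below the 45 mm limit. The caps, meter, mouse and jar look undisturbed.

```bash
python3 -c "
from workcell import r, get_image, camera_model
print(r.finish_job())"
```

```text
the job is handed in; nothing more can be done
None
```

I pulled the carrier from the middle socket and released it inside the bin, where it stands upright and still; both caps, the mouse, the meter and the jar look unmoved in the last images, and the job is handed in (no verdict came back).

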